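Index, lock and load the fence-spares carousel

TASK

First turn the orange lock collar on top of the spares carousel clockwise to its stop at the green mark; this frees the sprung locking pin. Then turn the carousel by its crank knob, feeling for the catch, until the empty hook comes to the front by the red stripe and the pin drops in and holds the rack. Finally hang the red insulator from the yellow tile by its eye on the empty hook, well down the hook, and let go; leave the other things where they are.

Things in the scene. Friction and masses are not known exactly. Their poses are not given: they have to be found in the camera images.
- carousel: Fixed foot: grey disc 170 mm across with a 22 mm steel mast. Origin on the mast axis at the cart top; z up; -x points to the front, marked by a red stripe on the foot (towards the robot within 0.3 rad). On the mast, from below: black rotor, yellow 68 mm square index plate turning with it (z 180 to 188, one slot), fixed grey lock head (68 mm across, z 197 to 213), orange lock collar (to z 257).
- rotor (a joint): Turn of the rack about the mast, rad, counter-clockwise from above positive; 0 or 6.283: empty hook over the red stripe. Starts 0.9 or more away. Friction 0.06 N m; stays where left. With the pin freed the rack is caught (slack 0.06 either way) at an angle up to 0.1 either side of 0, different each time: turn slowly there until it stops against the hand (about 5 N at the crank); do not force it.
- crank_knob (a point): Crank knob of the rack: upright black round knob, 16 mm thick, on an arm 100 mm from the mast axis, exactly opposite the empty hook. The point is on its axis at z 198 mm; it stands free from z 170 to z 218 mm. It does not spin on its arm; a round grip may slip round it.
- free_hook (a point): Foot of the empty hook, a straight steel peg 12 mm thick sloping outwards and up at 60 degrees above level. Point on its axis, 50 mm from the mast axis, 168 mm above the cart; z runs along it to the tip at z = 55 mm; y level. A 32 mm shoulder disc closes its foot. Tilt the eye: it binds if over 25 degrees askew to the peg. The other two hooks, 80 degrees to either side, hold fixed white insulators.
- hook_tip (a point): Tip of the empty hook, on its axis, 77 mm from the mast axis and 216 mm above the cart.
- lock_collar (a joint): Turn of the orange lock collar on top of the mast, rad, clockwise from above positive: starts at 0 to 0.25, hard stop at 1.2 (its white pointer at the green mark). From about 0.9 on it no longer holds up the sprung pin. Friction 0.06 N m; stays where it is left.
- collar_grip (a point): Grip bar on top of the collar: upright orange bar 48 mm long, 12 mm wide, standing from z 231 to z 257 mm; the point is on the mast axis at z 247 mm. Its x axis runs along the bar and turns with the collar; y across it.
- insulator_grip (a point): Red plastic fence insulator, about 40 g, flat on the yellow tile (150 x 150 x 8 mm, fixed). Point at the middle of its straight shank, half-way up, 7 mm over the tile. Shank 14 mm wide and high, 50 mm long, along x; x points to the eye, centre 42 mm ahead; z (up at the start) along the eye's hole. A foot plate 36 mm wide ends the shank 37 mm behind the point.
- insulator_eye (a point): Centre of the red insulator's eye: ring 42 mm outside, hole 22 mm, 14 mm thick; same axes as insulator_grip.
- fence_plier: Bystander: galvanized fence plier, 240 mm long, lying flat on the left; origin under its pivot.
- white_insulator: Bystander: a white insulator of the same shape lying on the cart, about 95 mm long; origin under its middle.
- staple_jar: Bystander: jar, 64 mm across, 85 mm high, to the left of the carousel; origin under its centre.
- screwdriver: Bystander: screwdriver 190 mm long, lying on the cart; origin under its middle.
- insulator: The whole red insulator; origin under its middle (12 mm ahead of insulator_grip towards the eye, 7 mm below); same axes.
- pin (a joint): Locking pin with a white tell-tale tab (12 x 12 mm) at the front of the lock head, m, downwards positive: 0 while the collar holds it up, about 0.004 while it rides on the index plate, 0.012 when it has dropped into the slot. A spring of about 3 N pushes it down; it is not touched by hand.
Mind the look-alikes: they are no part of the job. What is shaped like the insulator but turquoise is not meant.

How it is judged:
By the outcome, as a careful person would: the job done as asked, in the order asked, and still so for the second after the job is handed in, with the robot touching nothing.
It also fails if it takes over 72 s, if anything falls off the work surface, if the arm or the gripper's body presses on something with over 40 N, if the wrist force passes 120 N, or if a joint passes its speed limit or range.

ROBOT

A 7-joint arm with a two-finger parallel gripper is mounted at the origin on the work surface. World frame = base frame: x ahead of the robot, y to its left, z up, the work surface at z = 0. Lengths are in m, angles in rad, forces in N, time in s.
With the tool pointing down it reaches from about 0.425 to 0.95 m from the base axis. Payload 4.7 kg.
Tool frame: the origin (TCP) lies on the centre line of the jaws, within the pads' length; the fingertips stand 22 mm ahead of it and the grasp point (between the pads) lies 3 mm ahead of it; z points along the fingers, y is the line along which they close (so a half turn about z gives the same grasp; the last joint's range is limited). The gripper opens to 85 mm and grips with 20 to 120 N. Pads are 22 mm wide; open, the fingers measure 114 mm over their backs; the gripper's body (76 mm by 85 mm) begins 54 mm behind the grasp point. The pads swing forward as they close: fully open they stand 13 mm farther back than shut.
Start: joints at [-1.193, 0.469, -0.049, 1.532, 0.024, 1.141, -0.082], TCP at [0.267, 0.62, 0.253] pointing down, gripper open.
Joint ranges: [-2.59, 2.59], [-0.33, 1.99], [-1.39, 1.29], [0.1, 2.45], [-1.04, 4.18], [0.21, 1.99], [-2.66, 2.66]. Speed limits (rad/s): [2.57, 2.57, 3.14, 3.14, 3.14, 3.14, 3.14].

INTERFACE

Orientations are given as a rotation vector (axis times angle).
In Python, from bench import * gives the robot as it stands.
- The arm moves only by the tool move_arm, never from a script. Its arguments are lists of equal length, an entry for each row: "fingers": the closure, from 0 (fully open) to 1 (shut); "travel": the shift along the tool's x, y, z in cm, a list of three; "roll": the turn about the tool's z in rad. A call has 1 to 20 rows; each row shifts and turns the commanded pose from where the row before left it, along the tool's axes as they then stand; what a row does not reach is not made up. A row lasts 1/12 s, in which the tool goes at most 41.7 mm and 7.16 degrees, less where a joint would pass 70% of its speed; a pose out of reach is approached as far as the arm can. A call is refused whole if a number of a shift passes 4.17 or a number of a turn 0.125, either way. A call with a gripper value outside its range is refused whole. The fingers move at their own pace and stop on an object; "force" is the grip in N (left out, the last holds). Time passes only in rows, so rows that do not move let the fingers close. It gives the time, the measured TCP pose, the force, the opening and the grip force at its end, in the units of the state.
- get_state(): the state, without advancing time (a new reading comes with each control period).
- grab_frame(name): name is "scene" or "top" or "wrist"; returns the picture (400x640x3 uint8, red, green, blue); there is no depth.
- camera_model(name): a dict with "fx", "fy", "cx", "cy" (pixels), "position" and "rotation" of the camera in the world. Camera axes: x right, y down, z forward; pixel columns grow to the right and rows downward; lengths in m; the calibration is good to about 2 mm. A picture is of the moment at which its call begins: read the wrist's pose just before it. camera_model takes no time and is no camera call; for the wrist camera it gives the pose at the moment of the call.
- hand_in(): hands the job in; it is judged then, once.
The state is a dict: "clock": time; "joint_pos": joint angles; "dq": joint speeds; "joint_torque": joint torques, N m; "eef_pos": TCP position; "tool_rot": TCP orientation; "contact_force": force on the tool from outside, world axes, zero at the start; "moment": the same for the moment, N m; "gripper_width": finger opening in m; "grip_force": force on a finger pad.
Only numpy, scipy, OpenCV 4.12 (cv2) and the standard library are available. Lean on these libraries where they do the work, as an engineer would, in place of code of your own. Each camera call takes 0.05 s, during which the arm holds its last target. There are 200 camera calls.

## Working session

There is one attempt and no reset: what is moved stays moved. The work goes in short steps, Python scripts to look and compute and a tool call to move; the robot and the scene stay as the last step left them, time stands still between calls to the robot, and variables do not carry over. Pictures are saved under pics/ and viewed, at most 13 in all, crops included, and the job is handed in when it is done.

Besides the shell and the picture viewer there is one more tool, called after "Call:" in YAML: its name, and indented under it one key for each argument. move_arm: Moves the arm, as the interface text tells. Its arguments: {"type":"object","properties":{"fingers":{"type":"array","items":{"type":"number"}},"travel":{"type":"array","items":{"type":"array","items":{"type":"number"}}},"roll":{"type":"array","items":{"type":"number"}},"force":{"type":"number"}},"required":["fingers","travel","roll"]}

```bash
mkdir -p pics; ls
python3 - <<'E'
from bench import *
import cv2,numpy as np
s=get_state();print(s)
for n in("scene","top"):
    im=grab_frame(n);cv2.imwrite(f"pics/{n}0.png",im[:,:,::-1])
    c=camera_model(n);print(n,c)
a=cv2.imread("pics/scene0.png");b=cv2.imread("pics/top0.png")
E
```

```text
pics
{'clock': 0.0, 'joint_pos': array([-1.19289483,  0.46943912, -0.04857236,  1.53371846,  0.02406499,
        1.1409743 , -0.08227239]), 'dq': array([ 0.00113724, -0.00143266,  0.00064503,  0.00064383,  0.00018273,
       -0.00023802,  0.00020277]), 'joint_torque': array([-2.86304721e-04, -5.10318804e+01, -4.66168032e-02, -2.37702513e+01,
        1.06814687e-02,  7.73664680e-03, -2.00046026e-05]), 'eef_pos': array([0.26685623, 0.6194144 , 0.25225246]), 'tool_rot': array([-6.34496709e-01, -3.07649767e+00,  3.02257146e-03]), 'contact_force': array([ 0.37216891, -0.08553202,  0.23992493]), 'moment': array([-0.0188945 , -0.05386331,  0.04001872]), 'grip_force': 0.0, 'gripper_width': 0.08523264795534707}
scene {'fx': 406.00542405892327, 'fy': 406.00542405892327, 'cx': 314.46986983120075, 'cy': 199.89914113364478, 'position': array([ 0.98792143, -0.79265819,  0.90271618]), 'rotation': array([-2.15302094, -0.58206394,  0.28808369])}
top {'fx': 421.9142501956499, 'fy': 421.9142501956499, 'cx': 324.3518307052321, 'cy': 199.33044505947535, 'position': array([0.3572524, 0.0296987, 1.1878027]), 'rotation': array([-2.16306412,  2.14167083, -0.14432007])}
```

View pics/scene0.png

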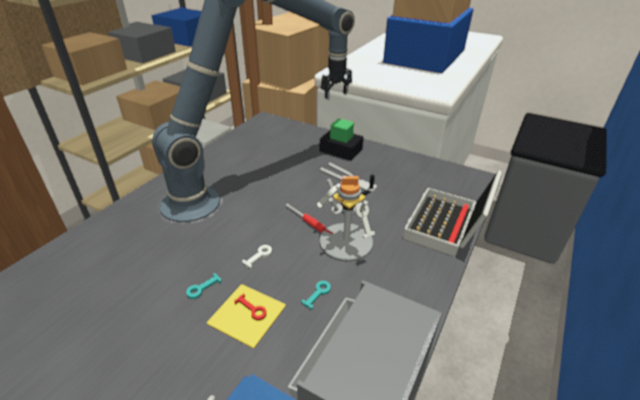

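View pics/top0.png

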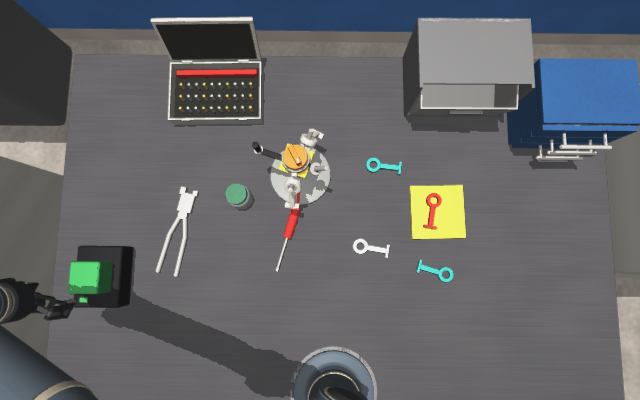

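Scene view: red insulator on the yellow tile at (250,306), turquoise look-alikes at (204,287) and (317,294), white at (257,256), and the carousel at (347,215). Top view: red at (432,211); turquoise at (384,166) and (436,271); white at (371,248); red-handled screwdriver at (290,222); collar at (295,157); knob at (258,148). I choose the red one on the yellow tile.

```bash
cat > h.py <<'E'
from bench import *
import cv2,numpy as np
from scipy.spatial.transform import Rotation as R
def cam(n): 
    c=camera_model(n);return c,R.from_rotvec(np.ravel(c['rotation'])).as_matrix() if np.size(c['rotation'])==3 else c['rotation']
def ray(n,px):
    c,M=cam(n);px=np.atleast_2d(px).astype(float)
    d=np.c_[(px[:,0]-c['cx'])/c['fx'],(px[:,1]-c['cy'])/c['fy'],np.ones(len(px))]@M.T
    return c['position'],d
def onz(n,px,z):
    p,d=ray(n,px);return p+d*((z-p[2])/d[:,2])[:,None]
def proj(n,P):
    c,M=cam(n);q=(np.atleast_2d(P)-c['position'])@M
    return np.c_[c['fx']*q[:,0]/q[:,2]+c['cx'],c['fy']*q[:,1]/q[:,2]+c['cy']]
def hsv(im): return cv2.cvtColor(im,cv2.COLOR_RGB2HSV)
def red(h): return (((h[...,0]<6)|(h[...,0]>173))&(h[...,1]>150)&(h[...,2]>60)).astype(np.uint8)
def orange(h): return ((h[...,0]>=8)&(h[...,0]<=19)&(h[...,1]>140)&(h[...,2]>90)).astype(np.uint8)
def yellow(h): return ((h[...,0]>=22)&(h[...,0]<=34)&(h[...,1]>120)&(h[...,2]>90)).astype(np.uint8)
def blobs(m,amin=15):
    n,l,s,c=cv2.connectedComponentsWithStats(m);return [(s[i,4],c[i].round(1),s[i,:4],l==i) for i in range(1,n) if s[i,4]>=amin]
def tri(n1,p1,n2,p2):
    a,d=ray(n1,p1);b,e=ray(n2,p2);d=d[0];e=e[0]
    t=np.linalg.lstsq(np.c_[d,-e],b-a,rcond=None)[0];u,v=a+d*t[0],b+e*t[1];return (u+v)/2,np.linalg.norm(u-v)
def tool(): 
    s=get_state();return s,R.from_rotvec(s['tool_rot'])
E
python3 - <<'E'
from h import *
for n in("top","scene"):
    im=cv2.imread(f"pics/{n}0.png")[:,:,::-1].copy();h=hsv(im)
    for nm,f in(("red",red),("or",orange),("ye",yellow)):
        for a,c,b,m in blobs(f(h)): print(n,nm,a,c,b)
im=cv2.imread("pics/top0.png");h=hsv(im[:,:,::-1].copy())
r=red(h);r[:, :400]=0;r[:180]=0
ys,xs=np.nonzero(r);P=onz("top",np.c_[xs,ys],.015)[:,:2];m=P.mean(0);u=np.linalg.svd(P-m)[2][0];print("ins",m,u,((P-m)@u).min(),((P-m)@u).max())
y=yellow(h);y[:,:400]=0;y|=r;print("tile",onz("top",cv2.boxPoints(cv2.minAreaRect(np.argwhere(y)[:,::-1].astype(np.float32))),.008))
a=cv2.resize(im[110:230,235:355],None,fx=5,fy=5,interpolation=cv2.INTER_CUBIC)[:600,:400]
b=cv2.resize(im[180:245,405:475],(400,371),interpolation=cv2.INTER_CUBIC)
a=cv2.resize(im[115:215,240:340],(500,500),interpolation=cv2.INTER_CUBIC)
o=np.zeros((500,800,3),np.uint8);o[:,:500]=a;o[:270,500:]=cv2.resize(im[180:245,405:475],(300,270));
s=cv2.imread("pics/scene0.png");o[270:,500:]=cv2.resize(s[165:265,305:435],(300,230),interpolation=cv2.INTER_CUBIC)
cv2.imwrite("pics/crop0.png",o)
E
```

```text
top red 616 [217.   72.7] [176  69  81   9]
top red 19 [297.7 196.8] [297 193   3   9]
top red 219 [431.9 209.5] [424 193  17  36]
top red 257 [291.4 222.5] [284 206  17  33]
top or 224 [295.8 155.5] [284 144  23  25]
top ye 31 [310.5 154.1] [308 150   6  10]
top ye 42 [282.2 168. ] [279 162   9  11]
top ye 41 [302.7 174.2] [297 170  11   8]
top ye 2527 [437.7 212.3] [410 185  56  54]
top ye 38 [433.5 200. ] [431 197   6   7]
scene red 246 [458.2 223.5] [449 205  19  37]
scene red 158 [313.5 222.7] [303 214  22  18]
scene red 172 [251.7 307.7] [235 295  31  25]
scene or 17 [259.6   6. ] [259   1   3  10]
scene or 16 [242.9  10. ] [241   7   6   7]
scene or 19 [251.   12.2] [249   7   4  12]
scene or 16 [269.4  16.6] [268  11   3  12]
scene or 15 [242.7  18. ] [242  14   3   9]
scene or 19 [246.5  47.6] [245  44   6  10]
scene or 21 [236.3  84. ] [234  78   5  14]
scene or 17 [237.4 121. ] [235 118   7   7]
scene or 258 [349.5 184.9] [341 176  18  18]
scene or 48 [249.6 301.8] [234 293  33  20]
scene or 16 [258.8 313.4] [255 310   8   6]
scene ye 20 [335.8 196.1] [333 194   6   5]
scene ye 100 [353.6 201.2] [343 194  22  14]
scene ye 2334 [245.5 316.5] [207 285  78  63]
scene ye 21 [258.6 312.4] [256 311   6   4]
ins [ 0.48936252 -0.27102305] [-0.98344003  0.18123385] -0.04703629784124563 0.051149996207516174
tile [[ 0.55628348 -0.21022454  0.008     ]
 [ 0.56302    -0.364065    0.008     ]
 [ 0.41230451 -0.36388652  0.008     ]
 [ 0.4057851  -0.21262562  0.008     ]]
```

View pics/crop0.png

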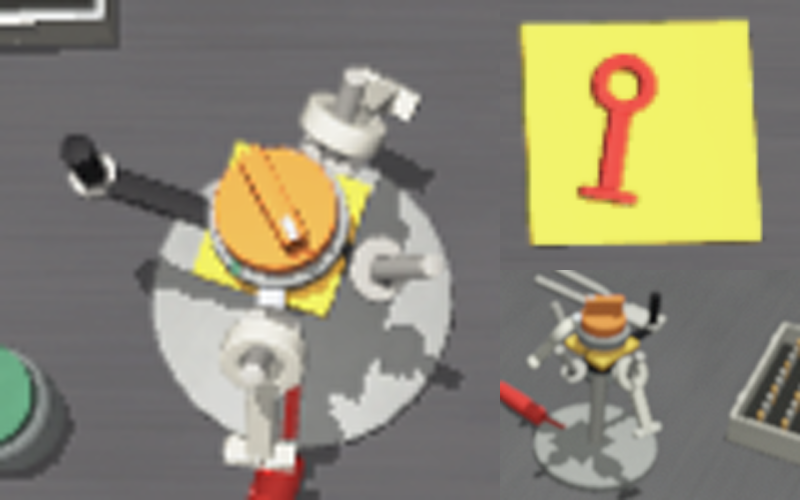

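The crop shows the red insulator alone on the tile with its eye at the far end, at top px (433,200). The empty hook points right, at crop (405,265) ≈ top (321,168). The knob is at top (255,147), the pointer at (298,161) and the green mark at (287,169). The collar and the rack both have to turn clockwise.

Run:
```python
from h import *
im=cv2.imread("pics/top0.png")[:,:,::-1].copy();h=hsv(im)
print("collar top@.231",onz("top",[[295.6,156.3]],.231), "tri",tri("top",[295.6,156.3],"scene",[349.5,184.5]))
g=((h[...,1]<25)&(h[...,2]>130)).astype(np.uint8)
# foot disc: grey edge pts by eye from crop (px/5+off)
e=np.array([[153,298],[165,250],[160,350],[190,405],[450,300],[440,250],[440,350],[400,420],[340,445],[420,205]])/5+[240,115]
P=onz("top",e,.008)[:,:2]
A=np.c_[2*P,np.ones(len(P))];s=np.linalg.lstsq(A,(P**2).sum(1),rcond=None)[0];print("foot",s[:2],np.sqrt(s[2]+s[:2]@s[:2]))
kt=np.array([[75,150]])/5+[240,115];print("knob top@.218",onz("top",kt,.218))
print("knob tri",tri("top",kt[0],"scene",[305+655/300*0+ (655-500)*130/300,165+(297-270)*100/230]))
print("stripe",onz("top",np.array([[293,390],[290,440]])/5+[240,115],.005))
print("pointer",onz("top",np.array([[290,222],[297,245]])/5+[240,115],.24),"green",onz("top",np.array([[236,268]])/5+[240,115],.213))
print("bar",onz("top",np.array([[248,150],[295,235]])/5+[240,115],.257))
print("hooktip",onz("top",np.array([[432,266]])/5+[240,115],.216))
# red insulator eye centre & foot
print("eye",onz("top",[[433.5,200.0]],.018),"foot",onz("top",[[430.9,226.4]],.02))
```

```text
collar top@.231 [[0.58590022 0.09774215 0.231     ]] tri (array([0.58744627, 0.09855203, 0.22879661]), np.float64(0.0023552594423522596))
foot [0.58341952 0.09877451] 0.08510236092899486
knob top@.218 [[0.61531343 0.19497669 0.218     ]]
knob tri (array([0.6181479 , 0.19678863, 0.20987773]), np.float64(0.0015209591661864963))
stripe [[0.53360031 0.10329612 0.005     ]
 [0.50502387 0.10447676 0.005     ]]
pointer [[0.57652573 0.09145511 0.24      ]
 [0.56578307 0.08805018 0.24      ]] green [[0.56038487 0.11823255 0.213     ]]
bar [[0.60572955 0.10997777 0.257     ]
 [0.56663067 0.08798614 0.257     ]]
hooktip [[0.56164332 0.02597839 0.216     ]]
eye [[ 0.51564594 -0.27523012  0.018     ]] foot [[ 0.44152344 -0.26569268  0.02      ]]
```

Call:
move_arm:
  fingers: [0, 0, 0, 0, 0, 0, 0, 0, 0, 0, 0, 0, 0, 0, 0]
  travel:
    - [-3.3, -2.35, -0.7]
    - [-3.3, -2.35, -0.7]
    - [-3.3, -2.35, -0.7]
    - [-3.3, -2.35, -0.7]
    - [-3.3, -2.35, -0.7]
    - [-3.3, -2.35, -0.7]
    - [-3.3, -2.35, -0.7]
    - [-3.3, -2.35, -0.7]
    - [-3.3, -2.35, -0.7]
    - [-3.3, -2.35, -0.7]
    - [-3.3, -2.35, -0.7]
    - [-3.3, -2.35, -0.7]
    - [-3.3, -2.35, -0.7]
    - [-3.3, -2.35, -0.7]
    - [-3.3, -2.35, -0.7]
  roll: [0, 0, 0, 0, 0, 0, 0, 0, 0, 0, 0, 0, 0, 0, 0]

```text
clock: 1.35
eef_pos: [0.5826, 0.0985, 0.3584]
tool_rot: [-0.634, -3.076, -0.0]
contact_force: [0.8, 0.3, 0.3]
gripper_width: 0.0855
grip_force: 0.0
```

Call:
move_arm:
  fingers: [0.3, 0.3, 0.3, 0.3, 0.3, 0.3, 0.3, 0.3, 0.3]
  travel:
    - [0, 0, 0]
    - [0, 0, 0]
    - [0, 0, 0]
    - [0, 0, 0]
    - [0, 0, 0]
    - [0, 0, 0]
    - [0, 0, 0]
    - [0, 0, 0]
    - [0, 0, 0]
  roll: [-0.114, -0.114, -0.114, -0.114, -0.114, -0.114, -0.114, -0.114, 0]

```text
clock: 2.1
eef_pos: [0.5819, 0.1003, 0.3578]
tool_rot: [0.788, -3.04, -0.0]
contact_force: [-0.5, -0.1, -0.6]
gripper_width: 0.0596
grip_force: 0.0
```

```bash
cat >> h.py <<'E'
def delta(target,yang=None,s=None):
    "target TCP xyz -> travel cm in present tool axes; yang=wanted world angle of tool y (mod pi) -> roll"
    s,r=tool();d=r.inv().apply(np.array(target)-s['eef_pos'])*100
    y=r.as_matrix()[:,1];a=np.arctan2(y[1],y[0]);out=None
    if yang is not None: out=-((yang-a+np.pi/2)%np.pi-np.pi/2)
    print("TCP",s['eef_pos'].round(4),"yang",a.round(3),"travel",d.round(2),"|d|",np.linalg.norm(d).round(2),"roll",out,"t",round(s['clock'],2));return d,out
E
python3 - <<'E'
from h import *
c,M=cam("wrist");print(c['position'],M.round(3).tolist());im=grab_frame("wrist")
cv2.imwrite("pics/w1.png",im[:,:,::-1])
delta([.585,.098,.258],np.deg2rad(119));print(get_state()['joint_pos'].round(2))
E
```

```text
[0.51817174 0.06505432 0.4795542 ] [[-0.485, 0.839, 0.248], [0.875, 0.465, 0.138], [0.0, 0.284, -0.959]]
TCP [0.582  0.1002 0.3579] yang 2.074 travel [-0.17 -0.34  9.98] |d| 9.99 roll -0.003419148231557756 t 2.15
[-0.32  0.26  0.1   1.6  -0.03  1.28  1.86]
```

View pics/w1.png

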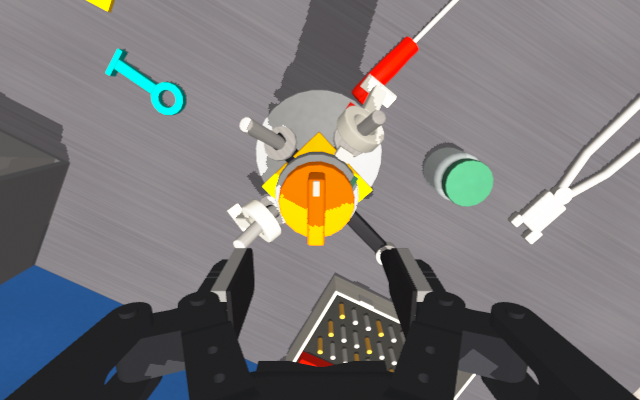

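The wrist picture shows the bar from (316,172) to (316,245), upright and so square to the jaws. The empty hook is at (255,133), the red stripe at (350,106), and the collar centre near (316,200).

Run:
```python
from h import *
im=cv2.imread("pics/w1.png")[:,:,::-1].copy();h=hsv(im)
m=((h[...,0]>=8)&(h[...,0]<=27)&(h[...,1]>200)&(h[...,2]>120)).astype(np.uint8);m[:160]=0
for b in blobs(m,300): print(b[:3])
print(onz("wrist",[[316.5,236],[316.5,172]],.257), onz("wrist",[[316,201]],.231))
print(onz("wrist",[[350,106]],.005))
```

```text
(np.int32(4460), array([316.2, 200.8]), array([279, 162,  75,  84], dtype=int32))
[[0.60126754 0.10735063 0.257     ]
 [0.56145851 0.08570102 0.257     ]] [[0.58624788 0.09838424 0.231     ]]
[[0.51070943 0.10512878 0.005     ]]
```

Call:
move_arm:
  fingers: [0.3, 0.3, 0.3, 0.3, 0.6, 0.9, 1, 1, 1, 1]
  travel:
    - [-0.2, -0.25, 2.5]
    - [0, 0, 2.5]
    - [0, 0, 2.5]
    - [0, 0, 2.4]
    - [0, 0, 0]
    - [0, 0, 0]
    - [0, 0, 0]
    - [0, 0, 0]
    - [0, 0, 0]
    - [0, 0, 0]
  roll: [0, 0, 0, 0, 0, 0, 0, 0, 0, 0]
  force: 30

```text
clock: 2.98
eef_pos: [0.5866, 0.0988, 0.2614]
tool_rot: [-0.783, 3.038, -0.001]
contact_force: [0.5, -1.7, 4.0]
gripper_width: 0.0112
grip_force: 35.7
```

Call:
move_arm:
  fingers: [1, 1, 1, 1, 1, 1, 1, 1, 1, 1, 1, 1]
  travel:
    - [0, 0, 0]
    - [0, 0, 0]
    - [0, 0, 0]
    - [0, 0, 0]
    - [0, 0, 0]
    - [0, 0, 0]
    - [0, 0, 0]
    - [0, 0, 0]
    - [0, 0, 0]
    - [0, 0, 0]
    - [0, 0, 0]
    - [0, 0, 0]
  roll: [0.1, 0.1, 0.1, 0.1, 0.1, 0.1, 0.1, 0.1, 0.1, 0.1, 0.1, 0.05]

```text
clock: 3.98
eef_pos: [0.5866, 0.0994, 0.2614]
tool_rot: [1.0, 2.974, 0.004]
contact_force: [2.0, -1.0, 4.7]
gripper_width: 0.011
grip_force: 35.8
```

Run:
```python
from h import *
s=get_state();print(s['contact_force'],s['moment'],s['gripper_width'],s['grip_force']);delta([.586,.098,.261])
```

```text
[ 2.0204972  -0.99292808  4.74981061] [-0.1897078  -0.25792561  0.11151523] 0.010966179424819533 35.75131952762604
TCP [0.5866 0.0994 0.2614] yang 0.922 travel [-0.03 -0.15  0.04] |d| 0.16 roll None t 3.98
```

Turned 1.15 so far; I'll go on to the stop.

Call:
move_arm:
  fingers: [1, 1, 1, 1, 1]
  travel:
    - [0, 0, 0]
    - [0, 0, 0]
    - [0, 0, 0]
    - [0, 0, 0]
    - [0, 0, 0]
  roll: [0.04, 0.03, 0.02, 0.02, 0]

```text
clock: 4.4
eef_pos: [0.5866, 0.0995, 0.2615]
tool_rot: [1.148, 2.919, 0.002]
contact_force: [0.9, -0.4, 6.1]
gripper_width: 0.0109
grip_force: 62.6
```

Run:
```python
from h import *
s=get_state();print(s['contact_force'],s['moment'],s['gripper_width'],s['grip_force']);delta([.586,.098,.261])
```

```text
[ 0.85557296 -0.40715797  6.10729935] [-0.37308707 -0.30199081  1.58810586] 0.010891071926120034 62.5956557225436
TCP [0.5866 0.0995 0.2615] yang 0.822 travel [-0.05 -0.15  0.05] |d| 0.17 roll None t 4.4
```

At the stop (moment 1.6 N m). Release, rise and turn the jaws for the knob.

Call:
move_arm:
  fingers: [0.6, 0.4, 0.3, 0.3, 0.3, 0.3, 0.4, 0.5, 0.5, 0.5, 0.5, 0.5, 0.5, 0.5, 0.5, 0.5, 0.5]
  travel:
    - [0, 0, 0]
    - [0, 0, 0]
    - [0, 0, 0]
    - [0, 0, -3.3]
    - [0, 0, -3.3]
    - [0, 0, -3.3]
    - [0, 0, 0]
    - [0, 0, 0]
    - [0, 0, 0]
    - [0, 0, 0]
    - [0, 0, 0]
    - [0, 0, 0]
    - [0, 0, 0]
    - [0, 0, 0]
    - [0, 0, 0]
    - [0, 0, 0]
    - [0, 0, 0]
  roll: [-0.03, 0, 0, 0, 0, 0, 0.115, 0.115, 0.115, 0.115, 0.115, 0.115, 0.115, 0.115, 0.115, 0.115, 0]

```text
clock: 5.82
eef_pos: [0.5849, 0.0992, 0.3581]
tool_rot: [-2.534, -1.856, 0.001]
contact_force: [-0.6, -0.5, -0.4]
gripper_width: 0.0427
grip_force: 0.0
```

Run:
```python
from h import *
im=grab_frame("top");cv2.imwrite("pics/t2.png",im[:,:,::-1])
w=grab_frame("wrist");cv2.imwrite("pics/w2.png",w[:,:,::-1])
a=cv2.resize(im[115:215,240:340],(400,400),interpolation=cv2.INTER_CUBIC)
cv2.imwrite("pics/c2.png",np.hstack([a,cv2.resize(w[0:400,120:520],(400,400))])[:,:,::-1])
k=np.array([.615,.195]);v=k-[.586,.098];v=v/np.hypot(*v)*.1;print(v,np.degrees(np.arctan2(v[1],v[0])))
delta([.586+v[0],.098+v[1],.33],np.arctan2(v[1],v[0])-np.pi/2);print(get_state()['joint_pos'].round(2))
c,M=cam("wrist");np.savez("w2.npz",p=c['position'],M=M)
```

```text
[0.02864416 0.09580977] 73.35496178532405
TCP [0.585  0.0993 0.3581] yang -0.301 travel [9.91 0.03 2.81] |d| 10.3 roll -0.010960389858734931 t 5.92
[-0.65  0.28  0.53  1.62 -0.14  1.29 -0.4 ]
```

View pics/c2.png

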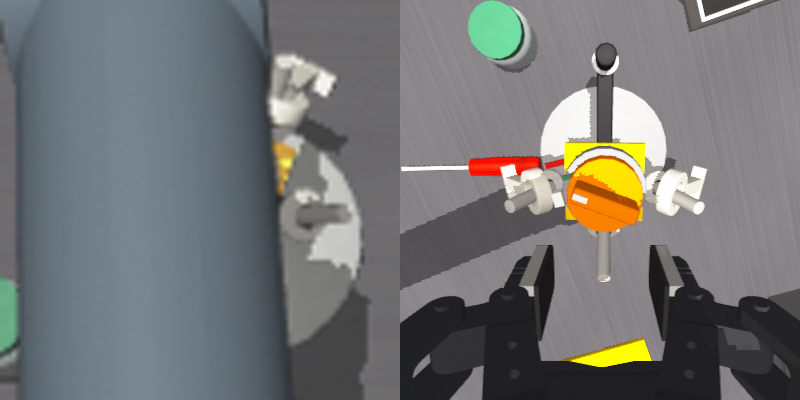

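Run:
```python
from h import *
print(onz("wrist",[[326,51]],.218));k=onz("wrist",[[326,51]],.218)[0];print(np.hypot(*(k[:2]-[.586,.098])))
delta([*k[:2],.207],np.arctan2(k[1]-.098,k[0]-.586)-np.pi/2)
```

```text
[[0.61810525 0.19613521 0.218     ]]
0.10325340698905118
TCP [0.585  0.0993 0.3581] yang -0.301 travel [10.23  0.29 15.11] |d| 18.26 roll 0.014707054690993537 t 5.92
```

Call:
move_arm:
  fingers: [0.5, 0.5, 0.5, 0.5, 0.5, 0.5, 0.5, 0.5, 0.7, 0.9, 1, 1, 1, 1]
  travel:
    - [3.3, 0.05, 0]
    - [3.3, 0.05, 0]
    - [3.4, 0.05, 0]
    - [0, 0, 3.8]
    - [0, 0, 3.8]
    - [0, 0, 3.8]
    - [0, 0, 3.6]
    - [0, 0, 0]
    - [0, 0, 0]
    - [0, 0, 0]
    - [0, 0, 0]
    - [0, 0, 0]
    - [0, 0, 0]
    - [0, 0, 0]
  roll: [0, 0, 0, 0, 0, 0, 0, 0, 0, 0, 0, 0, 0, 0]
  force: 25

```text
clock: 7.08
eef_pos: [0.618, 0.1943, 0.211]
tool_rot: [2.531, 1.859, 0.008]
contact_force: [0.7, -0.4, 7.1]
gripper_width: 0.0151
grip_force: 26.6
```

Run:
```python
from h import *
s=get_state();print(s['contact_force'],s['moment']);p=s['eef_pos'][:2]-[.586,.098];print(np.hypot(*p),np.degrees(np.arctan2(p[1],p[0])));delta([.586,.098,.207])
```

```text
[ 0.73582374 -0.42234445  7.0988886 ] [-0.03168626  0.02034699 -0.01151394]
0.10152292315266885 71.61426113453496
TCP [0.618  0.1943 0.211 ] yang -0.304 travel [-10.15  -0.17   0.37] |d| 10.16 roll None t 7.08
```

Call:
move_arm:
  fingers: [1, 1, 1, 1]
  travel:
    - [-0.05, 1.0, 0]
    - [-0.05, 1.0, 0]
    - [-0.05, 1.0, 0]
    - [0, 0, 0]
  roll: [0.1, 0.1, 0.1, 0]

```text
clock: 7.42
eef_pos: [0.6461, 0.1801, 0.211]
tool_rot: [2.784, 1.452, 0.008]
contact_force: [-0.1, -0.1, 8.4]
gripper_width: 0.0151
grip_force: 26.8
```

```bash
cat >> h.py <<'E'
def knob(ax=(.586,.098)):
    s=get_state();print("F",s['contact_force'].round(1),"M",s['moment'].round(2),"w",s['gripper_width']);p=s['eef_pos'][:2]-ax;a=np.arctan2(p[1],p[0])
    F=s['contact_force'];print("r",np.hypot(*p).round(4),"ang",a.round(3),"Ftang(cw)",(F[0]*np.sin(a)-F[1]*np.cos(a)).round(1),"Frad",(F[0]*np.cos(a)+F[1]*np.sin(a)).round(1));delta([.586,.098,.207],a-np.pi/2)
E
python3 -c "
from h import *
knob()"
```

```text
F [-0.1 -0.1  8.4] M [-0.01  0.09 -0.09] w 0.01510301211254661
r 0.1017 ang 0.939 Ftang(cw) -0.0 Frad -0.1
TCP [0.6461 0.1801 0.211 ] yang -0.609 travel [-10.17  -0.23   0.36] |d| 10.18 roll 0.022682059204677252 t 7.42
```

Call:
move_arm:
  fingers: [1, 1, 1, 1, 1, 1, 1, 1]
  travel:
    - [-0.05, 1.0, 0]
    - [-0.05, 1.0, 0]
    - [-0.05, 1.0, 0]
    - [-0.05, 1.0, 0]
    - [-0.05, 1.0, 0]
    - [-0.05, 1.0, 0]
    - [-0.05, 1.0, 0]
    - [0, 0, 0]
  roll: [0.1, 0.1, 0.1, 0.1, 0.1, 0.1, 0.1, 0]

```text
clock: 8.08
eef_pos: [0.6846, 0.1225, 0.211]
tool_rot: [3.114, 0.408, 0.006]
contact_force: [-1.4, -0.7, 8.4]
gripper_width: 0.0152
grip_force: 26.8
```

```bash
python3 -c "
from h import *
knob()"
```

```text
F [-1.4 -0.7  8.4] M [ 0.02  0.33 -0.15] w 0.015218935036123744
r 0.1016 ang 0.244 Ftang(cw) 0.4 Frad -1.5
TCP [0.6846 0.1225 0.211 ] yang -1.31 travel [-10.16  -0.17   0.37] |d| 10.17 roll 0.016428114306876518 t 8.08
```

Now slowly, 0.015 rad a row, reading the force.

Call:
move_arm:
  fingers: [1, 1, 1, 1, 1, 1, 1, 1, 1, 1, 1, 1]
  travel:
    - [0, 0.15, 0]
    - [0, 0.15, 0]
    - [0, 0.15, 0]
    - [0, 0.15, 0]
    - [0, 0.15, 0]
    - [0, 0.15, 0]
    - [0, 0.15, 0]
    - [0, 0.15, 0]
    - [0, 0.15, 0]
    - [0, 0.15, 0]
    - [0, 0.15, 0]
    - [0, 0.15, 0]
  roll: [0.015, 0.015, 0.015, 0.015, 0.015, 0.015, 0.015, 0.015, 0.015, 0.015, 0.015, 0.015]

```text
clock: 9.08
eef_pos: [0.6871, 0.1073, 0.211]
tool_rot: [-3.137, -0.137, -0.004]
contact_force: [-2.5, -0.2, 7.7]
gripper_width: 0.0153
grip_force: 26.8
```

```bash
python3 -c "
from h import *
knob()"
```

```text
F [-2.5 -0.2  7.7] M [-0.06  0.5   0.07] w 0.015336744432496647
r 0.1015 ang 0.092 Ftang(cw) 0.0 Frad -2.5
TCP [0.6871 0.1073 0.211 ] yang -1.484 travel [-10.15   0.05   0.38] |d| 10.16 roll -0.004977443417287564 t 9.08
```

Call:
move_arm:
  fingers: [1, 1, 1, 1, 1]
  travel:
    - [0, 0.12, 0]
    - [0, 0.12, 0]
    - [0, 0.12, 0]
    - [0, 0.12, 0]
    - [0, 0, 0]
  roll: [0.012, 0.012, 0.012, 0.012, 0]

```text
clock: 9.5
eef_pos: [0.6874, 0.1022, 0.211]
tool_rot: [-3.14, -0.061, -0.004]
contact_force: [-2.5, -0.5, 7.7]
gripper_width: 0.0151
grip_force: 26.8
```

```bash
python3 -c "
from h import *
knob()"
```

```text
F [-2.5 -0.5  7.7] M [-0.07  0.57  0.07] w 0.015099176537286676
r 0.1015 ang 0.042 Ftang(cw) 0.3 Frad -2.5
TCP [0.6874 0.1022 0.211 ] yang -1.532 travel [-10.15   0.03   0.38] |d| 10.15 roll -0.0029201012258119885 t 9.5
```

Call:
move_arm:
  fingers: [1, 1, 1, 1, 1]
  travel:
    - [0, 0.12, 0]
    - [0, 0.12, 0]
    - [0, 0.12, 0]
    - [0, 0.12, 0]
    - [0, 0, 0]
  roll: [0.012, 0.012, 0.012, 0.012, 0]

```text
clock: 9.92
eef_pos: [0.6874, 0.0973, 0.211]
tool_rot: [-3.141, 0.015, -0.003]
contact_force: [-2.4, 0.2, 8.8]
gripper_width: 0.0151
grip_force: 26.8
```

```bash
python3 -c "
from h import *
knob()"
```

```text
F [-2.4  0.2  8.8] M [-0.16  0.66  0.01] w 0.015146420443764162
r 0.1014 ang -0.006 Ftang(cw) -0.2 Frad -2.4
TCP [0.6874 0.0973 0.211 ] yang -1.58 travel [-10.14   0.03   0.38] |d| 10.15 roll -0.00291728962659743 t 9.92
```

Call:
move_arm:
  fingers: [1, 1, 1, 1, 1]
  travel:
    - [0, 0.12, 0]
    - [0, 0.12, 0]
    - [0, 0.12, 0]
    - [0, 0, 0]
    - [0, 0, 0]
  roll: [0.012, 0.012, 0.012, 0, 0]

```text
clock: 10.33
eef_pos: [0.6873, 0.0938, 0.211]
tool_rot: [-3.14, 0.07, -0.003]
contact_force: [-2.9, 0.7, 8.9]
gripper_width: 0.015
grip_force: 26.8
```

```bash
python3 -c "
from h import *
knob()"
```

```text
F [-2.9  0.7  8.9] M [-0.15  0.66  0.06] w 0.01502424716552564
r 0.1014 ang -0.041 Ftang(cw) -0.5 Frad -2.9
TCP [0.6873 0.0938 0.211 ] yang -1.616 travel [-10.14   0.04   0.38] |d| 10.15 roll -0.0037396385894934436 t 10.33
```

Call:
move_arm:
  fingers: [1, 1, 1, 1, 1]
  travel:
    - [0, 0.12, 0]
    - [0, 0.12, 0]
    - [0, 0.12, 0]
    - [0, 0, 0]
    - [0, 0, 0]
  roll: [0.012, 0.012, 0.012, 0, 0]

```text
clock: 10.75
eef_pos: [0.687, 0.0903, 0.211]
tool_rot: [-3.138, 0.127, -0.003]
contact_force: [-2.9, 0.5, 7.1]
gripper_width: 0.015
grip_force: 26.8
```

```bash
python3 -c "
from h import *
knob()"
```

```text
F [-2.9  0.5  7.1] M [-0.08  0.59  0.04] w 0.015033189421603737
r 0.1013 ang -0.077 Ftang(cw) -0.3 Frad -2.9
TCP [0.687  0.0903 0.211 ] yang -1.652 travel [-10.13   0.04   0.38] |d| 10.14 roll -0.004244761871428082 t 10.75
```

Call:
move_arm:
  fingers: [1, 1, 1, 1, 1]
  travel:
    - [0, 0.12, 0]
    - [0, 0.12, 0]
    - [0, 0.12, 0]
    - [0, 0, 0]
    - [0, 0, 0]
  roll: [0.012, 0.012, 0.012, 0, 0]

```text
clock: 11.17
eef_pos: [0.6867, 0.0867, 0.211]
tool_rot: [-3.135, 0.183, -0.003]
contact_force: [-2.8, 0.2, 8.6]
gripper_width: 0.015
grip_force: 26.9
```

```bash
python3 -c "
from h import *
knob()"
```

```text
F [-2.8  0.2  8.6] M [-0.05  0.65 -0.02] w 0.015012108072398524
r 0.1013 ang -0.112 Ftang(cw) 0.2 Frad -2.8
TCP [0.6867 0.0867 0.211 ] yang -1.688 travel [-10.13   0.05   0.39] |d| 10.14 roll -0.0049484544824829335 t 11.17
```

Call:
move_arm:
  fingers: [1, 1, 1, 1, 1]
  travel:
    - [0, 0.12, 0]
    - [0, 0.12, 0]
    - [0, 0.12, 0]
    - [0, 0, 0]
    - [0, 0, 0]
  roll: [0.012, 0.012, 0.012, 0, 0]

```text
clock: 11.58
eef_pos: [0.6862, 0.0835, 0.211]
tool_rot: [-3.131, 0.239, -0.003]
contact_force: [-2.8, 0.8, 9.6]
gripper_width: 0.0151
grip_force: 26.9
```

```bash
python3 -c "
from h import *
knob()"
```

```text
F [-2.8  0.8  9.6] M [-0.03  0.67  0.03] w 0.015100139947189405
r 0.1013 ang -0.143 Ftang(cw) -0.4 Frad -2.9
TCP [0.6862 0.0835 0.211 ] yang -1.723 travel [-10.13   0.09   0.39] |d| 10.14 roll -0.008924062087154017 t 11.58
```

Call:
move_arm:
  fingers: [1, 1, 1, 1, 1]
  travel:
    - [0, 0.12, 0]
    - [0, 0.12, 0]
    - [0, 0.12, 0]
    - [0, 0, 0]
    - [0, 0, 0]
  roll: [0.012, 0.012, 0.012, 0, 0]

```text
clock: 12.0
eef_pos: [0.6858, 0.0807, 0.211]
tool_rot: [-3.125, 0.294, -0.003]
contact_force: [-3.0, 0.7, 9.0]
gripper_width: 0.0155
grip_force: 26.9
```

```bash
python3 -c "
from h import *
knob()
w=grab_frame('scene');cv2.imwrite('pics/c3.png',cv2.resize(w[155:265,285:415],(650,550),interpolation=cv2.INTER_CUBIC)[:,:,::-1])"
```

```text
F [-3.   0.7  9. ] M [0.2  0.63 0.08] w 0.015463938236548147
r 0.1012 ang -0.172 Ftang(cw) -0.2 Frad -3.1
TCP [0.6858 0.0807 0.211 ] yang -1.758 travel [-10.12   0.16   0.39] |d| 10.13 roll -0.015316048749816513 t 12.0
```

View pics/c3.png

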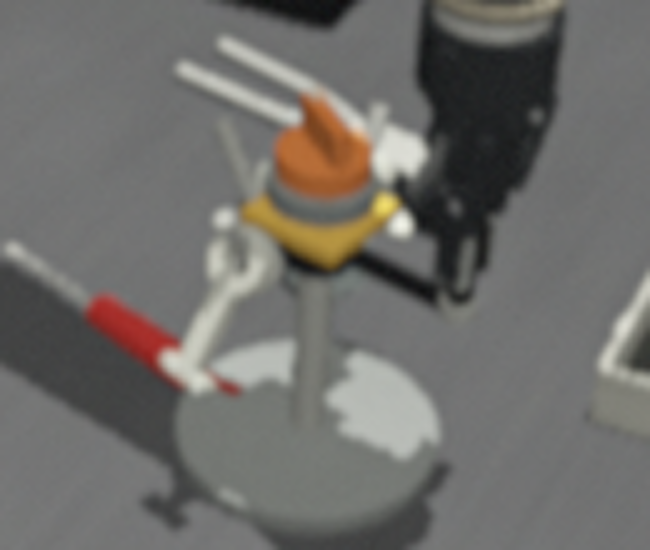

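The scene crop shows the rack with the empty hook (235,160) towards the front and the grip on the knob at (455,285). The knob has started to lag the command. One more small step to feel the catch.

Call:
move_arm:
  fingers: [1, 1, 1, 1, 1]
  travel:
    - [0, 0.12, 0]
    - [0, 0.12, 0]
    - [0, 0.12, 0]
    - [0, 0, 0]
    - [0, 0, 0]
  roll: [0, 0, 0, 0, 0]

```text
clock: 12.47
eef_pos: [0.6854, 0.0789, 0.211]
tool_rot: [-3.123, 0.292, -0.004]
contact_force: [-2.4, 3.9, 8.7]
gripper_width: 0.0152
grip_force: 27.0
```

```bash
python3 -c "
from h import *
knob();print(get_state()['joint_torque'].round(2))"
```

```text
F [-2.4  3.9  8.7] M [ 0.68  0.48 -0.02] w 0.015165865662919026
r 0.1012 ang -0.189 Ftang(cw) -3.4 Frad -3.1
TCP [0.6854 0.0789 0.211 ] yang -1.757 travel [-10.12  -0.02   0.38] |d| 10.13 roll 0.0026350223688997865 t 12.47
[ 2.980e+00 -4.468e+01  1.239e+01 -1.804e+01  7.900e-01 -8.800e-01
  4.000e-02]
```

Call:
move_arm:
  fingers: [1, 1, 1, 1, 1, 1, 1, 1, 1, 1]
  travel:
    - [0, -0.2, 0]
    - [0, -0.2, 0]
    - [0, -0.2, 0]
    - [0, -0.2, 0]
    - [0, -0.2, 0]
    - [0, -0.2, 0]
    - [0, -0.15, 0]
    - [0, -0.15, 0]
    - [0, 0, 0]
    - [0, 0, 0]
  roll: [-0.01, -0.01, -0.015, -0.015, -0.02, -0.02, -0.01, 0, 0, 0]

```text
clock: 13.3
eef_pos: [0.6871, 0.0906, 0.211]
tool_rot: [-3.138, 0.139, -0.003]
contact_force: [-2.4, -0.9, 8.7]
gripper_width: 0.0149
grip_force: 26.8
```

```bash
python3 -c "
from h import *
knob()"
```

```text
F [-2.4 -0.9  8.7] M [-0.22  0.64  0.13] w 0.014942799693254457
r 0.1014 ang -0.073 Ftang(cw) 1.1 Frad -2.3
TCP [0.6871 0.0906 0.211 ] yang -1.659 travel [-10.14   0.16   0.39] |d| 10.14 roll -0.015424452385986998 t 13.3
```

Call:
move_arm:
  fingers: [1, 1, 1, 1]
  travel:
    - [0, -0.15, 0]
    - [0, -0.15, 0]
    - [0, 0, 0]
    - [0, 0, 0]
  roll: [0, 0, 0, 0]

```text
clock: 13.63
eef_pos: [0.6874, 0.0929, 0.211]
tool_rot: [3.138, -0.139, 0.003]
contact_force: [-3.1, -2.5, 8.4]
gripper_width: 0.0147
grip_force: 26.8
```

```bash
python3 -c "
from h import *
knob()"
```

```text
F [-3.1 -2.5  8.4] M [-0.41  0.62  0.23] w 0.01474573650735971
r 0.1016 ang -0.05 Ftang(cw) 2.6 Frad -3.0
TCP [0.6874 0.0929 0.211 ] yang -1.66 travel [-10.15   0.39   0.38] |d| 10.16 roll -0.03844657227291526 t 13.63
```

Caught on both sides (−0.05 and −0.19), so the pin is in. Centre the rack in the slack, release and rise.

Call:
move_arm:
  fingers: [1, 1, 1, 1, 1, 1, 0.8, 0.6, 0.5, 0.5, 0.5, 0.5, 0.5, 0.5]
  travel:
    - [0, 0.2, 0]
    - [0, 0.2, 0]
    - [0, 0.2, 0]
    - [0, 0.2, 0]
    - [0, 0.1, 0]
    - [0, 0, 0]
    - [0, 0, 0]
    - [0, 0, 0]
    - [0, 0, 0]
    - [0, 0, -1.5]
    - [0, 0, -3.8]
    - [0, 0, -3.8]
    - [0, 0, -3.8]
    - [0, 0, -2.5]
  roll: [0.01, 0.01, 0.01, 0, 0, 0, 0, 0, 0, 0, 0, 0, 0, 0]

```text
clock: 14.8
eef_pos: [0.6866, 0.0845, 0.3662]
tool_rot: [-3.136, 0.188, -0.006]
contact_force: [0.9, 0.1, -0.1]
gripper_width: 0.0427
grip_force: 0.0
```

```bash
python3 -c "
from h import *
e=np.array([.5156,-.2752]);u=np.array([.992,-.127]);g=e-.042*u
delta([*g,.30],np.arctan2(u[1],u[0])+np.pi/2)"
```

```text
TCP [0.6866 0.0845 0.3662] yang -1.69 travel [-16.92  37.72   6.53] |d| 41.86 roll 0.007843707104901121 t 14.8
```

Call:
move_arm:
  fingers: [0.5, 0.5, 0.5, 0.5, 0.5, 0.5, 0.5, 0.5, 0.5, 0.5, 0.5, 0.5]
  travel:
    - [-1.54, 3.43, 0.6]
    - [-1.54, 3.43, 0.6]
    - [-1.54, 3.43, 0.6]
    - [-1.54, 3.43, 0.6]
    - [-1.54, 3.43, 0.6]
    - [-1.54, 3.43, 0.6]
    - [-1.54, 3.43, 0.6]
    - [-1.54, 3.43, 0.6]
    - [-1.54, 3.43, 0.6]
    - [-1.54, 3.43, 0.6]
    - [-1.54, 3.43, 0.6]
    - [0, 0, 0]
  roll: [0, 0, 0, 0, 0, 0, 0, 0, 0, 0, 0, 0]

```text
clock: 15.8
eef_pos: [0.4664, -0.2766, 0.2961]
tool_rot: [3.132, -0.208, -0.004]
contact_force: [-0.2, -0.9, 0.8]
gripper_width: 0.0427
grip_force: 0.0
```

Run:
```python
from h import *
w=grab_frame("wrist");t=grab_frame("top")
cv2.imwrite("pics/w4.png",w[:,:,::-1]);cv2.imwrite("pics/t4.png",t[:,:,::-1])
h=hsv(w)
for f,n in((red,"red"),(yellow,"yel")):
    for b in blobs(f(h),100): print(n,b[:3])
m=max(blobs(red(h)),key=lambda b:b[0])[3].astype(np.uint8)
ys,xs=np.nonzero(m);P=onz("wrist",np.c_[xs,ys],.020)[:,:2];c=P.mean(0);u=np.linalg.svd(P-c)[2][0];u*=np.sign(u[0]);q=(P-c)@u;print("ins",c,u,q.min(),q.max())
cn,hi=cv2.findContours(m,cv2.RETR_CCOMP,cv2.CHAIN_APPROX_NONE)
for i,k in enumerate(cn):
    if hi[0][i][3]>=0 and len(k)>20: M=cv2.moments(k);print("hole",onz("wrist",[[M['m10']/M['m00'],M['m01']/M['m00']]],.016))
e=c+u*q.max()-u*.021;g=c+u*(q.max()-.063);print("eye",e,"grip",g);delta([*g,.03],np.arctan2(u[1],u[0])+np.pi/2)
o=np.hstack([cv2.resize(w,(640,400))[:,120:520],cv2.resize(t[115:215,240:340],(400,400),interpolation=cv2.INTER_CUBIC)]);cv2.imwrite("pics/c4.png",o[:,:,::-1])
```

```text
red (np.int32(1250), array([313.3, 138.6]), array([297,  97,  35,  87], dtype=int32))
red (np.int32(1172), array([  7.3, 214.3]), array([  0, 173,  18,  78], dtype=int32))
yel (np.int32(14729), array([330.1, 135.7]), array([252,  63, 146, 147], dtype=int32))
yel (np.int32(296), array([314.1, 115.4]), array([305, 106,  19,  20], dtype=int32))
ins [ 0.49701163 -0.26501186] [ 0.98732859 -0.15868918] -0.05212206092126788 0.046274081239290464
hole [[ 0.52314265 -0.26918847  0.016     ]]
eye [ 0.52196545 -0.26902258] grip [ 0.48049765 -0.26235764]
TCP [ 0.4715 -0.271   0.2962] yang -1.695 travel [ 0.8  -0.95 26.62] |d| 26.65 roll 0.03548321965060097 t 15.9
```

View pics/c4.png

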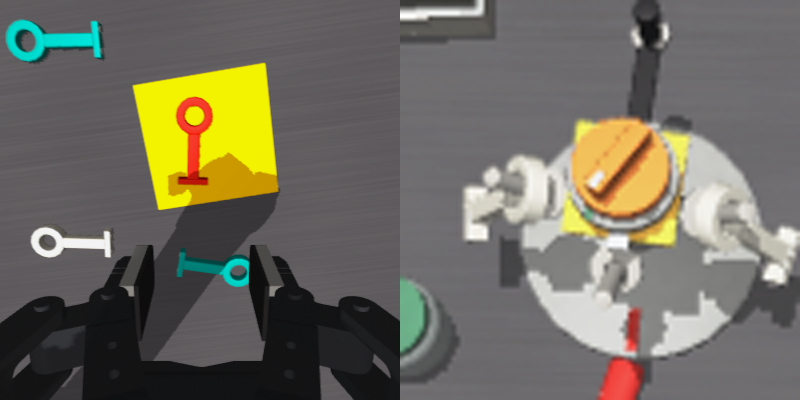

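The wrist crop shows the red insulator on the tile, eye at (194,116) and foot at (193,181). The top crop shows the empty hook at the front beside the stripe, tip at (606,292), and the pointer by the green mark. The arm was still settling during that frame, so I measure again.

```bash
cat > m.py <<'E'
from h import *
w=grab_frame("wrist");h=hsv(w)
m=max([b for b in blobs(red(h)) if 200<b[1][0]<440],key=lambda b:b[0])[3].astype(np.uint8)
ys,xs=np.nonzero(m);P=onz("wrist",np.c_[xs,ys],.020)[:,:2];c=P.mean(0);u=np.linalg.svd(P-c)[2][0];u*=np.sign(u[0]);q=(P-c)@u;print("ins",c,u,q.min(),q.max())
cn,hi=cv2.findContours(m,cv2.RETR_CCOMP,cv2.CHAIN_APPROX_NONE)
for i,k in enumerate(cn):
    if hi[0][i][3]>=0 and len(k)>20: M=cv2.moments(k);print("hole",onz("wrist",[[M['m10']/M['m00'],M['m01']/M['m00']]],.016))
g=c+u*(q.max()-.063);print("grip",g);delta([*g,.03],np.arctan2(u[1],u[0])+np.pi/2)
print("hook tip",onz("top",[[291.5,188]],.216),onz("top",[[293.8,181.5]],.175))
E
python3 m.py
```

```text
ins [ 0.49296769 -0.27023291] [ 0.98638058 -0.16447901] -0.052549573928209616 0.045631460800060024
hole [[ 0.51883961 -0.27430138  0.016     ]]
grip [ 0.4758357  -0.26737615]
TCP [ 0.4728 -0.2694  0.2962] yang -1.691 travel [ 0.28 -0.22 26.62] |d| 26.62 roll 0.04495601871690624 t 15.95
hook tip [[0.5137642  0.10693669 0.216     ]] [[0.53645368 0.10491841 0.175     ]]
```

Call:
move_arm:
  fingers: [0.5, 0.5, 0.5, 0.5, 0.5, 0.5, 0.5, 0.5, 0.5, 0.5]
  travel:
    - [0.3, -0.2, 3.5]
    - [0, 0, 3.8]
    - [0, 0, 3.8]
    - [0, 0, 3.8]
    - [0, 0, 3.8]
    - [0, 0, 3.8]
    - [0, 0, 2]
    - [0, 0, 1]
    - [0, 0, 0]
    - [0, 0, 0]
  roll: [0.045, 0, 0, 0, 0, 0, 0, 0, 0, 0]

```text
clock: 16.78
eef_pos: [0.4772, -0.2674, 0.0417]
tool_rot: [3.131, -0.255, 0.001]
contact_force: [0.1, -0.6, 0.1]
gripper_width: 0.0427
grip_force: 0.0
```

```bash
python3 -c "
from h import *
delta([.4758,-.2674,.031],-.165+np.pi/2)"
```

```text
TCP [ 0.4772 -0.2674  0.0417] yang -1.733 travel [-0.14  0.02  1.07] |d| 1.08 roll 0.0023051609789792593 t 16.78
```

Call:
move_arm:
  fingers: [0.5, 0.5, 0.7, 0.9, 1, 1, 1, 1, 1]
  travel:
    - [-0.1, 0, 0.5]
    - [0, 0, 0.4]
    - [0, 0, 0]
    - [0, 0, 0]
    - [0, 0, 0]
    - [0, 0, 0]
    - [0, 0, 0]
    - [0, 0, 0]
    - [0, 0, 0]
  roll: [0, 0, 0, 0, 0, 0, 0, 0, 0]
  force: 30

```text
clock: 17.53
eef_pos: [0.4756, -0.2678, 0.0329]
tool_rot: [3.131, -0.258, 0.002]
contact_force: [-0.6, 1.5, 6.3]
gripper_width: 0.0129
grip_force: 30.8
```

```bash
python3 -c "
from h import *
print(get_state());delta([.4758,-.2674,.34],-.165+np.pi/2)"
```

```text
{'clock': 17.5333, 'joint_pos': array([-0.06789133,  0.6556095 ,  0.67928114,  2.04505368, -0.66633837,
        0.66908346, -0.6813646 ]), 'dq': array([-0.00018688, -0.00110332,  0.00113927, -0.00023508,  0.00050196,
        0.00030053, -0.00074606]), 'joint_torque': array([ 1.40487109e-01, -4.05751920e+01,  8.69060487e+00, -1.19509077e+01,
       -2.59362767e-02, -2.50633489e-01,  9.47174092e-03]), 'eef_pos': array([ 0.47559565, -0.26783298,  0.0329423 ]), 'tool_rot': array([ 3.13096030e+00, -2.57718867e-01,  1.80805413e-03]), 'contact_force': array([-0.59994507,  1.50661491,  6.25271819]), 'moment': array([ 0.12758828,  0.11514717, -0.02448375]), 'grip_force': 30.837923884391785, 'gripper_width': 0.012911869816459963}
TCP [ 0.4756 -0.2678  0.0329] yang -1.735 travel [  0.05  -0.05 -30.71] |d| 30.71 roll 0.000744245613411465 t 17.53
```

Gripped (12.9 mm). Lift and carry above the collar bar, where I'll tip the insulator in the grip by pressing it on the bar end.

Call:
move_arm:
  fingers: [1, 1, 1, 1, 1, 1, 1, 1, 1, 1, 1, 1, 1, 1, 1, 1, 1, 1]
  travel:
    - [0, 0, -2]
    - [0, 0, -4]
    - [0, 0, -4]
    - [0, 0, -4]
    - [0, 0, -4]
    - [0, -3.5, -1.2]
    - [0, -3.5, -1.2]
    - [0, -3.5, -1.2]
    - [0, -3.5, -1.2]
    - [0, -3.5, -1.2]
    - [0, -3.5, -1.2]
    - [0, -3.5, -1.2]
    - [0, -3.5, -1.2]
    - [0, -3.5, -0.5]
    - [0, -3.5, 0]
    - [0, -3.5, 0]
    - [0, 0, 0]
    - [0, 0, 0]
  roll: [0, 0, 0, 0, 0, 0, 0, 0, 0, 0, 0, 0, 0, 0, 0, -0.045, 0, 0]

```text
clock: 19.03
eef_pos: [0.5377, 0.115, 0.3125]
tool_rot: [3.136, -0.179, -0.002]
contact_force: [-0.1, -0.4, -0.1]
gripper_width: 0.0129
grip_force: 30.1
```

```bash
cat > eye.py <<'E'
from h import *
def eye(save=None):
    s,r=tool();w=grab_frame("wrist");c,M=cam("wrist");h=hsv(w)
    if save: cv2.imwrite(save,w[:,:,::-1])
    m=red(h);m[:60]=0;m=cv2.morphologyEx(m,cv2.MORPH_CLOSE,np.ones((3,3),np.uint8))
    cn,hi=cv2.findContours(m,cv2.RETR_CCOMP,cv2.CHAIN_APPROX_NONE)
    for i,k in enumerate(cn):
        if hi[0][i][3]<0 and cv2.contourArea(k)>400: print("outer",cv2.boundingRect(k))
        if hi[0][i][3]>=0 and cv2.contourArea(k)>60:
            el=cv2.fitEllipse(k);p,d=ray("wrist",[el[0]]);pt=r.inv().apply(p-s['eef_pos']);dt=r.inv().apply(d[0])
            # meet of the ray with the tool's y=0 is ill-posed (camera in that plane); use distance 42 mm from grip (0,0,.018)
            g=np.array([0,0,.018]);t=np.roots([dt@dt,2*dt@(pt-g),(pt-g)@(pt-g)-.042**2])
            print("ellipse",np.round(el,1) if 0 else el)
            for x in np.real(t): q=pt+dt*x;print("eye tool mm",(q*1000).round(1),"tilt deg",np.degrees(np.arctan2(.018-q[2],q[0])).round(1),"imag",np.abs(np.imag(t)).max())
E
python3 -c "
from eye import *
eye('pics/w5.png');delta([.5393,.1117,.285],-.12+np.pi/2)"
```

```text
outer (269, 119, 106, 226)
ellipse ((321.9422302246094, 169.4772491455078), (49.01029586791992, 53.73894119262695), 89.49380493164062)
eye tool mm [41.1  3.1 26.4] tilt deg -11.6 imag 0.0014314942033708034
eye tool mm [41.1  3.1 26.4] tilt deg -11.6 imag 0.0014314942033708034
TCP [0.5377 0.1125 0.3127] yang -1.689 travel [0.17 0.06 2.77] |d| 2.78 roll 0.002012772544489394 t 19.08
```

Call:
move_arm:
  fingers: [1, 1, 1, 1, 1]
  travel:
    - [0.15, 0.05, 1.4]
    - [0, 0, 1.4]
    - [0, 0, 0]
    - [0, 0, 0]
    - [0, 0, 0]
  roll: [0, 0, 0, 0, 0]
  force: 20

```text
clock: 19.5
eef_pos: [0.5398, 0.1104, 0.286]
tool_rot: [-3.135, 0.19, -0.001]
contact_force: [0.8, 0.8, 0.0]
gripper_width: 0.0131
grip_force: 30.1
```

```bash
cat >> eye.py <<'E'
def side(save=None):
    s,r=tool();w=grab_frame("scene");h=hsv(w)
    if save: cv2.imwrite(save,w[:,:,::-1])
    q=proj("scene",s['eef_pos'])[0];m=(((h[...,0]<6)|(h[...,0]>173))&(h[...,1]>120)&(h[...,2]>50)).astype(np.uint8)
    yy,xx=np.nonzero(m);k=np.hypot(xx-q[0],yy-q[1])<45;p,d=ray("scene",np.c_[xx[k],yy[k]])
    pt=r.inv().apply(p-s['eef_pos']);dt=r.inv().apply(d);P=(pt-dt*(pt[1]/dt[:,1])[:,None])[:,[0,2]]*1000
    k=(np.abs(P[:,0])<80)&(P[:,1]>-40)&(P[:,1]<70);P=P[k]
    c=P.mean(0);u=np.linalg.svd(P-c)[2][0];u*=np.sign(u[0]);t=(P-c)@u
    print("n",len(P),"centre x,z mm",c.round(1),"tilt deg",np.degrees(np.arctan2(-u[1],u[0])).round(1),"ends",(c+u*t.min()).round(0),(c+u*t.max()).round(0))
E
python3 -c "
from eye import *
side();s=get_state();print(s['contact_force'],s['moment']);delta([.5393,.1117,.267],-.12+np.pi/2)"
```

```text
n 206 centre x,z mm [22.2 16.9] tilt deg 2.9 ends [-44.  20.] [65. 15.]
[-0.63569928 -0.32538115 -0.23102461] [-0.0331896   0.03173508  0.03366413]
TCP [0.54   0.1107 0.2862] yang -1.691 travel [-0.08 -0.09  1.92] |d| 1.92 roll -0.0006607675063081686 t 19.55
```

Call:
move_arm:
  fingers: [1, 1, 1, 1, 1, 1, 1, 1]
  travel:
    - [-0.1, -0.1, 0.2]
    - [0, 0, 0.2]
    - [0, 0, 0.2]
    - [0, 0, 0.2]
    - [0, 0, 0.2]
    - [0, 0, 0]
    - [0, 0, 0]
    - [0, 0, 0]
  roll: [0, 0, 0, 0, 0, 0, 0, 0]
  force: 20

```text
clock: 20.22
eef_pos: [0.5383, 0.1127, 0.2766]
tool_rot: [-3.135, 0.187, 0.002]
contact_force: [-5.8, 0.4, 9.2]
gripper_width: 0.013
grip_force: 32.6
```

```bash
python3 -c "
from eye import *
side();s=get_state();print(s['contact_force'],s['moment'],s['grip_force']);delta([.5393,.1117,.267],-.12+np.pi/2)"
```

```text
n 191 centre x,z mm [23.4 12.4] tilt deg 10.4 ends [-45.  25.] [67.  4.]
[-5.05216952 -0.91098782  9.5082725 ] [-0.10176809  0.91889655 -0.02291966] 32.57003366947174
TCP [0.5384 0.1127 0.2767] yang -1.69 travel [0.1  0.09 0.97] |d| 0.98 roll 0.0010002034628175949 t 20.27
```

It tips as wanted (+7.5° with 9 N). Continue.

Call:
move_arm:
  fingers: [1, 1, 1, 1, 1, 1, 1]
  travel:
    - [0, 0, 0.2]
    - [0, 0, 0.2]
    - [0, 0, 0.2]
    - [0, 0, 0.2]
    - [0, 0, 0]
    - [0, 0, 0]
    - [0, 0, 0]
  roll: [0, 0, 0, 0, 0, 0, 0]

```text
clock: 20.85
eef_pos: [0.5382, 0.1128, 0.2687]
tool_rot: [-3.135, 0.187, 0.002]
contact_force: [-6.3, 0.2, 10.4]
gripper_width: 0.0129
grip_force: 35.1
```

```bash
python3 -c "
from eye import *
side();s=get_state();print(s['contact_force'],s['moment'],s['grip_force']);delta([.5393,.1117,.267],-.12+np.pi/2)"
```

```text
n 164 centre x,z mm [21.9  7.1] tilt deg 23.6 ends [-45.  36.] [ 65. -12.]
[-6.42975223 -0.43963763 10.36580565] [ 0.00395602  1.0746974  -0.0277337 ] 35.088613629341125
TCP [0.5383 0.1127 0.2687] yang -1.69 travel [0.12 0.09 0.17] |d| 0.22 roll 0.0009836467337738242 t 20.9
```

Call:
move_arm:
  fingers: [1, 1, 1, 1, 1, 1, 1, 1]
  travel:
    - [0, 0, 0.2]
    - [0, 0, 0.2]
    - [0, 0, 0.2]
    - [0, 0, 0]
    - [0, 0, 0]
    - [0, 0, 0]
    - [0, 0, -1.5]
    - [0, 0, -2.5]
  roll: [0, 0, 0, 0, 0, 0, 0, 0]

```text
clock: 21.57
eef_pos: [0.5371, 0.1128, 0.2998]
tool_rot: [3.134, -0.187, -0.007]
contact_force: [-0.1, 0.6, -0.6]
gripper_width: 0.0129
grip_force: 35.7
```

Call:
move_arm:
  fingers: [1, 1, 1]
  travel:
    - [0, 0, 0]
    - [0, 0, 0]
    - [0, 0, 0]
  roll: [0, 0, 0]
  force: 30

```text
clock: 21.82
eef_pos: [0.5383, 0.1128, 0.3009]
tool_rot: [-3.136, 0.187, 0.001]
contact_force: [-0.6, 0.3, -1.8]
gripper_width: 0.0128
grip_force: 35.7
```

```bash
python3 -c "
from eye import *
side('pics/s6.png');eye('pics/w6.png');s=get_state();print(s['contact_force'],s['gripper_width']);delta([.5393,.1117,.267],-.12+np.pi/2)
a=cv2.imread('pics/s6.png')[120:260,270:410];b=cv2.imread('pics/w6.png')[:,120:520]
cv2.imwrite('pics/c6.png',np.hstack([cv2.resize(a,(400,400),interpolation=cv2.INTER_CUBIC),b]))"
```

```text
n 173 centre x,z mm [24.8 -0.5] tilt deg 31.9 ends [-42.  41.] [ 65. -25.]
outer (259, 139, 125, 183)
ellipse ((321.2294921875, 196.76463317871094), (21.057052612304688, 51.22640609741211), 89.74098205566406)
eye tool mm [20.2  0.2 54.8] tilt deg -61.2 imag 0.0
eye tool mm [36.8  0.3 -2.3] tilt deg 28.9 imag 0.0
[0.54708294 0.44834046 0.08268297] 0.013275291437855961
TCP [0.538  0.1128 0.3003] yang -1.69 travel [0.15 0.09 3.33] |d| 3.34 roll 0.0010222364195735523 t 21.92
```

View pics/c6.png

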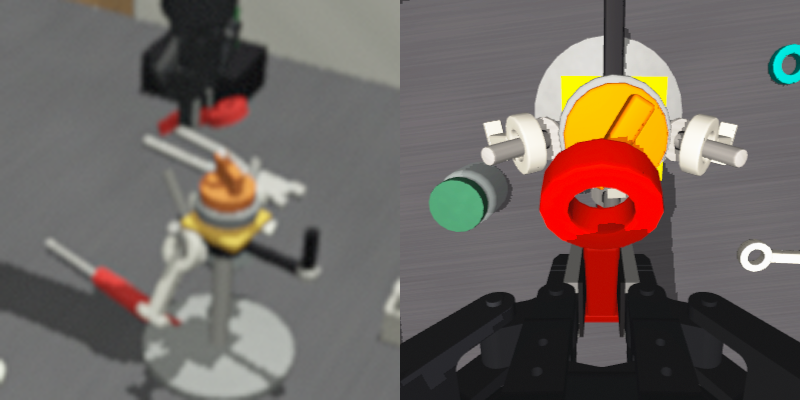

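The left crop shows the insulator tipped (eye high at (230,108), foot low at (165,125)). The right crop shows the eye at (602,205), square in the jaws. The tilt is about 29–30°, as needed. Now move to a line-up point above the hook tip.

```bash
cat >> eye.py <<'E'
f=np.array([-np.cos(.12),np.sin(.12)])
def tcp(s,ex=.0368,ez=-.0023,ax=(.586,.098)): return [*(np.array(ax)+f*(.050+.5*s+ex)),.168+.866*s+ez]
E
python3 -c "
from eye import *
for s in(.075,.02):delta(tcp(s),-.12+np.pi/2)"
```

```text
TCP [0.538  0.1128 0.3003] yang -1.69 travel [-7.48  0.88  6.98] |d| 10.27 roll 0.0010222364195735523 t 21.92
TCP [0.538  0.1128 0.3003] yang -1.69 travel [-4.72  0.88 11.74] |d| 12.68 roll 0.0010222364195735523 t 21.92
```

Call:
move_arm:
  fingers: [1, 1, 1, 1, 1, 1, 1, 1, 1]
  travel:
    - [-2.5, 0.3, 0]
    - [-2.5, 0.3, 0]
    - [-2.5, 0.3, 0]
    - [0, 0, 2.3]
    - [0, 0, 2.3]
    - [0, 0, 2.3]
    - [0, 0, 0]
    - [0, 0, 0]
    - [0, 0, 0]
  roll: [0, 0, 0, 0, 0, 0, 0, 0, 0]

```text
clock: 22.67
eef_pos: [0.4638, 0.1125, 0.233]
tool_rot: [3.136, -0.188, 0.002]
contact_force: [-0.1, 0.3, -0.1]
gripper_width: 0.0132
grip_force: 35.7
```

```bash
python3 -c "
from eye import *
side();eye('pics/w7.png');delta(tcp(.075),-.12+np.pi/2)
print('expected eye px',proj('wrist',[*(np.array([.586,.098])+f*.0875),.233]),'hook tip px',proj('wrist',[*(np.array([.586,.098])+f*.0775),.2156]),'foot',proj('wrist',[*(np.array([.586,.098])+f*.05),.168]))
cv2.imwrite('pics/c7.png',cv2.resize(cv2.imread('pics/w7.png')[100:320,200:440],(600,550)))"
```

```text
n 130 centre x,z mm [21.6  3.4] tilt deg 31.1 ends [-44.  43.] [ 63. -22.]
outer (259, 138, 125, 184)
ellipse ((333.8924560546875, 197.3109893798828), (19.13241195678711, 24.946359634399414), 70.86126708984375)
eye tool mm [20.1  6.8 54.3] tilt deg -61.0 imag 0.0
eye tool mm [36.5  4.7 -2.2] tilt deg 29.0 imag 0.0
TCP [0.4641 0.1127 0.2334] yang -1.69 travel [-0.15  0.    0.28] |d| 0.32 roll 0.0005107158664179323 t 22.77
expected eye px [[320.73741808 198.53608204]] hook tip px [[320.84699759 163.10675496]] foot [[321.05988728  93.94891624]]
```

View pics/c7.png

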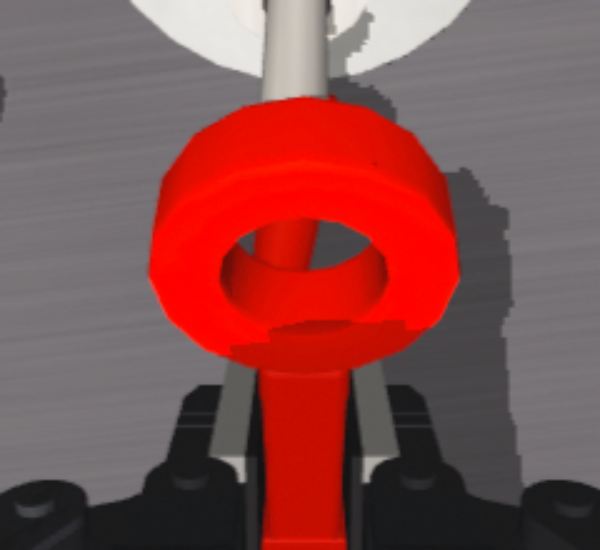

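The crop shows the eye centred at its expected place, crop (303,245), with the hook hidden behind its far rim as computed. Insert along the peg axis.

Call:
move_arm:
  fingers: [1, 1, 1, 1, 1, 1, 1, 1]
  travel:
    - [-0.1, 0, 0.25]
    - [0.25, 0, 0.43]
    - [0.25, 0, 0.43]
    - [0.25, 0, 0.43]
    - [0.25, 0, 0.43]
    - [0.25, 0, 0.43]
    - [0, 0, 0]
    - [0, 0, 0]
  roll: [0, 0, 0, 0, 0, 0, 0, 0]

```text
clock: 23.43
eef_pos: [0.4745, 0.111, 0.2079]
tool_rot: [3.135, -0.188, -0.001]
contact_force: [0.5, -0.1, -1.0]
gripper_width: 0.0132
grip_force: 35.7
```

```bash
python3 -c "
from eye import *
side();print(get_state()['contact_force']);delta(tcp(.050));delta(tcp(.02))"
```

```text
n 130 centre x,z mm [21.5  3.3] tilt deg 30.7 ends [-43.  42.] [ 64. -22.]
[-0.77229165 -0.01951703 -0.61504465]
TCP [0.4746 0.1111 0.2081] yang -1.69 travel [ 0.04 -0.03 -0.09] |d| 0.1 roll None t 23.48
TCP [0.4746 0.1111 0.2081] yang -1.69 travel [ 1.54 -0.03  2.51] |d| 2.95 roll None t 23.48
```

Call:
move_arm:
  fingers: [1, 1, 1, 1, 1, 1]
  travel:
    - [0.25, 0, 0.43]
    - [0.25, 0, 0.43]
    - [0.25, 0, 0.43]
    - [0.25, 0, 0.43]
    - [0, 0, 0]
    - [0, 0, 0]
  roll: [0, 0, 0, 0, 0, 0]

```text
clock: 23.98
eef_pos: [0.4844, 0.1099, 0.1907]
tool_rot: [3.135, -0.188, -0.001]
contact_force: [-0.3, -0.5, -0.5]
gripper_width: 0.0128
grip_force: 35.7
```

```bash
python3 -c "
from eye import *
side();print(get_state()['contact_force'],get_state()['moment']);delta(tcp(.02))"
```

```text
n 113 centre x,z mm [19.3  5.5] tilt deg 29.9 ends [-43.  41.] [ 64. -20.]
[ 0.40306254  0.69196001 -0.49946625] [-7.84808573e-03 -6.02780618e-03 -6.09242880e-05]
TCP [0.4845 0.11   0.1909] yang -1.69 travel [ 0.54 -0.03  0.79] |d| 0.96 roll None t 24.03
```

Call:
move_arm:
  fingers: [1, 1, 1, 1, 1]
  travel:
    - [0.25, 0, 0.43]
    - [0.2, 0, 0.34]
    - [0.1, 0, 0.17]
    - [0, 0, 0]
    - [0, 0, 0]
  roll: [0, 0, 0, 0, 0]

```text
clock: 24.45
eef_pos: [0.4899, 0.1094, 0.1815]
tool_rot: [3.136, -0.187, -0.0]
contact_force: [0.3, -0.3, 0.1]
gripper_width: 0.0132
grip_force: 35.7
```

```bash
python3 -c "
from eye import *
side();print(get_state()['contact_force'],get_state()['moment']);delta(tcp(.02));w=grab_frame('wrist')
cv2.imwrite('pics/c8.png',cv2.resize(w[60:320,200:440],(600,600))[:,:,::-1])"
```

```text
n 101 centre x,z mm [14.   8.2] tilt deg 29.6 ends [-43.  40.] [ 62. -19.]
[ 0.26586978  0.29368888 -0.11228954] [-9.33092084e-03 -3.47680982e-05 -1.19361709e-02]
TCP [0.49   0.1094 0.1817] yang -1.69 travel [-0.01 -0.02 -0.14] |d| 0.14 roll None t 24.5
```

View pics/c8.png

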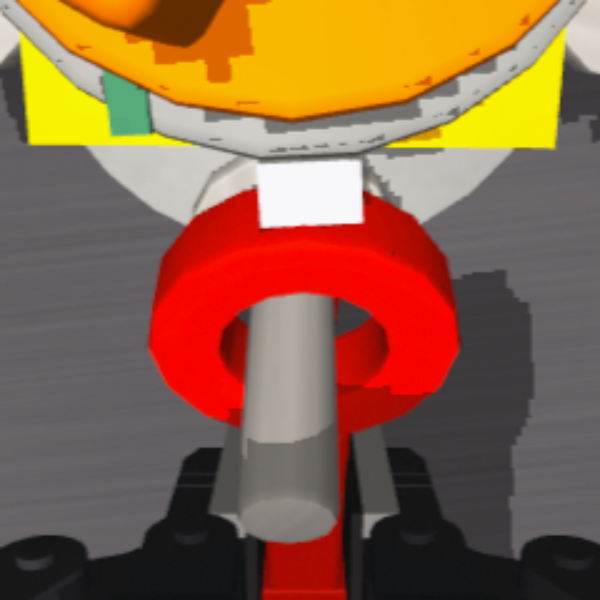

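The peg is clearly through the eye, tip at crop (290,520), about 1 mm left of centre; the white tab and green mark are visible. Go a little deeper, shifting 1 mm.

Call:
move_arm:
  fingers: [1, 1, 1, 1, 1, 1]
  travel:
    - [0, -0.08, 0]
    - [0.1, 0, 0.17]
    - [0.1, 0, 0.17]
    - [0.05, 0, 0.1]
    - [0, 0, 0]
    - [0, 0, 0]
  roll: [0, 0, 0, 0, 0, 0]

```text
clock: 25.05
eef_pos: [0.4925, 0.1099, 0.1772]
tool_rot: [3.136, -0.187, -0.0]
contact_force: [0.1, -0.2, -0.5]
gripper_width: 0.0129
grip_force: 35.7
```

```bash
python3 -c "
from eye import *
side();print(get_state()['contact_force'],get_state()['moment']);delta(tcp(.012))"
```

```text
n 91 centre x,z mm [12.  10.3] tilt deg 29.1 ends [-43.  41.] [ 57. -15.]
[ 0.45319382  0.2766992  -0.69627961] [-0.01569468 -0.01488594  0.05841003]
TCP [0.4925 0.1099 0.1772] yang -1.69 travel [0.15 0.06 0.11] |d| 0.2 roll None t 25.1
```

Call:
move_arm:
  fingers: [0.8, 0.6, 0.4, 0.3, 0.3, 0.3, 0.3, 0.3, 0.3, 0.3, 0.3, 0.3]
  travel:
    - [0, 0, 0]
    - [0, 0, 0]
    - [0, 0, 0]
    - [0, 0, 0]
    - [0, 0, 0]
    - [0, 0, 0]
    - [0, 0, -1]
    - [0, 0, -3]
    - [0, 0, -4]
    - [0, 0, -4]
    - [0, 0, 0]
    - [0, 0, 0]
  roll: [0, 0, 0, 0, 0, 0, 0, 0, 0, 0, 0, 0]

```text
clock: 26.1
eef_pos: [0.4939, 0.11, 0.3001]
tool_rot: [-3.132, 0.187, -0.007]
contact_force: [0.0, -0.4, -0.5]
gripper_width: 0.0596
grip_force: 0.0
```

```bash
python3 -c "
from eye import *
s=get_state();print(s['contact_force'],s['gripper_width'])
w=grab_frame('wrist');t=grab_frame('scene');o=grab_frame('top')
for n,i in(('w9',w),('s9',t),('t9',o)): cv2.imwrite(f'pics/{n}.png',i[:,:,::-1])
for n,i in(('wrist',w),('scene',t),('top',o)):
    for b in blobs(red(hsv(i)),30): print(n,b[:3])
print('seat eye px',proj('scene',[*(np.array([.586,.098])+f*.055),.177]),proj('wrist',[*(np.array([.586,.098])+f*.055),.177]),proj('top',[*(np.array([.586,.098])+f*.055),.177]))
a=np.hstack([cv2.resize(w[40:300,190:450],(400,400)),cv2.resize(t[150:250,290:390],(400,400),interpolation=cv2.INTER_CUBIC)]);cv2.imwrite('pics/c9.png',a[:,:,::-1])"
```

```text
[ 0.04844275 -0.44227752 -0.52668147] 0.059642998574935595
wrist (np.int32(2850), array([321.5, 172.8]), array([294, 124,  58, 110], dtype=int32))
scene (np.int32(78), array([324.1, 195.7]), array([313, 192,  23,   9], dtype=int32))
scene (np.int32(244), array([458.2, 223.6]), array([449, 205,  19,  37], dtype=int32))
scene (np.int32(114), array([311.2, 221.1]), array([303, 214,  19,  15], dtype=int32))
top (np.int32(614), array([217.1,  72.7]), array([176,  69,  81,   9], dtype=int32))
seat eye px [[332.58254254 192.2729303 ]] [[321.75669956 143.0946769 ]] [[293.8386328  183.40886293]]
```

View pics/c9.png

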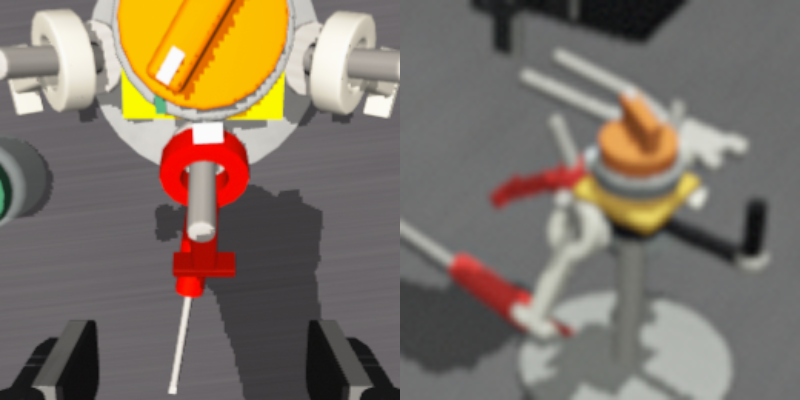

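The wrist crop shows the eye round the peg near its foot at (204,170), with the shank hanging outward. The scene crop shows it free of the gripper, with the pointer at the green mark. Check depth and rest, then hand in.

Call:
move_arm:
  fingers: [0.3, 0.3, 0.3, 0.3, 0.3, 0.3]
  travel:
    - [0, 0, -1]
    - [0, 0, 0]
    - [0, 0, 0]
    - [0, 0, 0]
    - [0, 0, 0]
    - [0, 0, 0]
  roll: [0, 0, 0, 0, 0, 0]

```text
clock: 26.75
eef_pos: [0.4924, 0.1099, 0.307]
tool_rot: [3.136, -0.187, -0.001]
contact_force: [-0.3, 0.1, -0.1]
gripper_width: 0.0597
grip_force: 0.0
```

```bash
python3 -c "
from eye import *
for k in range(2):
    t=grab_frame('scene');print([ (b[0],b[1]) for b in blobs(red(hsv(t)),30)][0])
w=grab_frame('wrist');b=max([b for b in blobs(red(hsv(w)),100) if 250<b[1][0]<390],key=lambda b:b[0]);m=b[3]
r=[(y,np.ptp(np.nonzero(m[y])[0])) for y in range(b[2][1],b[2][1]+70)];y=max(r,key=lambda q:q[1]);print('widest row',y,b[2])
for s in(.007,.012,.016,.022):print(s,proj('wrist',[*(np.array([.586,.098])+f*(.05+.5*s)),.168+.866*s]).round(0))
P=np.array([*(np.array([.586,.098])+f*.056),.178]);q=np.array([-f[1],f[0],0])*.021;print(proj('wrist',[P-q,P+q]))"
```

```text
(np.int32(78), array([324.1, 195.7]))
(np.int32(78), array([324.1, 195.7]))Traceback (most recent call last):
  File "<string>", line 6, in <module>
    r=[(y,np.ptp(np.nonzero(m[y])[0])) for y in range(b[2][1],b[2][1]+70)];y=max(r,key=lambda q:q[1]);print('widest row',y,b[2])
          ~~~~~~^^^^^^^^^^^^^^^^^^^^^
    return _methods._ptp(a, axis=axis, out=out, **kwargs)
           ~~~~~~~~~~~~~^^^^^^^^^^^^^^^^^^^^^^^^^^^^^^^^^
    umr_maximum(a, axis, None, out, keepdims),
    ~~~~~~~~~~~^^^^^^^^^^^^^^^^^^^^^^^^^^^^^^
ValueError: zero-size array to reduction operation maximum which has no identity
```

It is at rest; the eye was released about 13 mm from the hook's foot and can only go deeper.

```bash
python3 -c "
from bench import *
print(hand_in())"
```

```text
the job is handed in; nothing more can be done
None
```

The job is handed in, with no verdict returned: the collar was turned to its stop, the rack felt caught both ways at the front hook, and the red insulator hangs at rest well down the hook, released about 13 mm from its foot.

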